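# Fit the adjustable wrench to the water filter's nut and loosen it

## Robot

A 6-joint arm with a two-finger parallel gripper is mounted at the origin on a cart in front of the work surface, level with it; the furniture and walls round the work are solid. World frame = base frame: x ahead of the robot, y to its left, z up, the work surface at z = 0. Lengths are in mm, angles in rad, forces in N, time in s.
With the tool pointing down it reaches from about 350 to 925 mm from the base axis. Payload 6.4 kg.
Tool frame: the origin (TCP) lies midway between the tips of the shut fingers; the grasp point (between the pads) lies r.tcp_to_grasp behind it (r.tcp_to_grasp is the distance from the TCP to the grasp point, in mm); x points along the fingers, z is the direction in which the jaws open and shut, and the axes are right-handed (so a half turn about x gives the same grasp; the last joint's range is limited). The gripper opens to 94 mm and grips with 3 to 60 N. Pads are 16 mm wide; open, the fingers measure 119 mm over their backs; the gripper's body (75 mm by 177 mm) begins 78 mm behind the grasp point.
Start: joints at [-1.309, 0.245, 1.558, -0, 1.339, -0.174], TCP at [274.394, -589.255, 177.555] pointing down, gripper open.
Joint ranges: [-3.13, 3.13], [-1.02, 2.26], [0.13, 2.54], [-0.95, 4.09], [0.21, 2.88], [-2.74, 2.74]. Speed limits (rad/s): [2.57, 2.57, 3.14, 3.14, 3.14, 3.14].

## Interface

Orientations are given as a unit quaternion [x, y, z, w].
In Python, from workcell import r, capture, hand_in gives the robot as it stands. The module is installed in compiled form; this text tells all that it offers.
- The arm moves only by the tool move_arm, never from a script. Its argument "motion" is a list that holds one entry, the list of rows, each a list of 7 numbers: the shift along the world's x, y, z in m, then the turn, a rotation vector about the world's x, y, z in degrees, then the opening, from 0 (shut) to 1 (fully open). In form: [[[tx, ty, tz, wx, wy, wz, fingers], ...]]. A call has 1 to 12 rows; each row is the pose to reach, as a shift and turn from the pose commanded when the call began; what a row does not reach only later rows make up. A row lasts 1/12 s, in which the tool goes at most 41.7 mm and 7.16 degrees, less where a joint would pass 70% of its speed; a pose out of reach is approached as far as the arm can. A call with a gripper value outside its range is refused whole. The fingers move at their own pace and stop on an object; "newtons" is the grip in N (left out, the last holds). Time passes only in rows, so rows that repeat a pose let the fingers close. It gives the time, the measured TCP pose, the force and the opening at its end, in the units of the state.
- r.sense(): the state, without advancing time (a new reading comes with each control period).
- capture(name): name is "side" or "top" or "wrist"; returns a dict with "frame" (420x560x3 uint8, red, green, blue), "camera_matrix" (3x3 intrinsics, pixels), "xyz" and "rotation" of the camera in the world; the wrist camera has in their place "tool_from_camera" (4x4, takes a point from camera to tool coordinates, whose origin is the TCP and whose axes are the tool frame's). Camera axes: x right, y down, z forward; pixel columns grow to the right and rows downward; lengths in mm; the calibration is good to about 2 mm. A picture is of the moment at which its call begins: read the wrist's pose just before it. There is no depth.
- hand_in(): hands the job in, once; it reports no verdict.
The state is a dict: "t": time; "q": joint angles; "dq": joint speeds; "joint_efforts": joint torques, N m; "ee_pos": TCP position; "tool_rot": TCP orientation; "ft_force": force on the tool from outside, world axes, zero at the start; "ft_torque": the same for the moment, N m; "grip_width": finger opening in mm.
Only numpy, scipy, OpenCV 4.12 (cv2) and the standard library are available. Lean on these libraries where they do the work, as an engineer would, in place of code of your own. Each camera call takes 0.05 s, during which the arm holds its last target. There are 200 camera calls.

## Task

The cartridge of the larger countertop water filter is due for a change, and the adjustable wrench already sits round its lid nut with open jaws. Roll the wrench's knurled wheel clockwise (seen from above) until the jaws just fit the nut, then swing the wrench handle anticlockwise to loosen the nut by about 40 degrees, and let go.

Things in the scene. Friction and masses are not known exactly. Their poses are not given: they have to be found in the camera images.
- nut_centre (a point): Top centre of the brass hex nut on the larger water filter (fixed white drum, 104 mm across, 90 mm tall; the smaller filter has a smaller nut and no wrench). Nut: 50 mm across flats, 58 across corners, 17 high, top 112 mm above the worktop; a 20 mm stud stands 11 mm above it. Nut and wrench turn about its vertical axis; the wrench cannot come off. At the start two nut flats lie parallel to the jaws.
- wheel_top (a point): Top centre of the wrench's round knurled wheel: dark steel, 40 mm across, 26 high, vertical axis, 78 mm from the nut's axis towards the handle, top 138 mm above the worktop. Grip its side: the wrench head below it (100 mm wide across the handle, 52 along) has its flat top 28 mm below the wheel's top. Jaw bars reach from the head past both sides of the nut, tops at 108 mm. Rolling takes 0.2 N m.
- handle (a point): Point on top of the wrench handle, on its centre line, 135 mm from the nut's axis, 108 mm above the worktop; the wheel lies between it and the nut. The handle is a flat steel bar 22 mm wide, 13 thick, from 104 to 180 mm from the nut's axis, ending in a round eye 28 mm across, with free space below. Some 5 N sideways here swings the wrench and nut, 2 N the wrench alone; it stays where left.
- wheel (a joint): Angle of the knurled wheel relative to the wrench, rad, growing clockwise seen from above; starts at 0 to 0.4 and stays where left. Both jaws close together: gap in mm = 66 - 12 x value. At 1.33 they touch the 50 mm nut and the wheel goes stiff; above 1.08 the gap is within 3 mm of the nut. Below about 0.7 they slip round the nut.
- nut (a joint): Angle by which the nut has been turned, rad, growing anticlockwise seen from above; 0 at the start. It cannot turn back beyond 0.

How it is judged:
By the outcome, as a careful person would: the job done as asked, in the order asked, and still so for the second after the job is handed in, with the robot touching nothing.
It also fails if it takes over 48 s, if anything falls off the work surface, if the arm or the gripper's body presses on something with over 40 N, if the wrist force passes 120 N, or if a joint passes its speed limit or range.

## Working session

There is one attempt and no reset: what is moved stays moved. The work goes in short steps, Python scripts to look and compute and a tool call to move; the robot and the scene stay as the last step left them, time stands still between calls to the robot, and variables do not carry over. Pictures are saved under pics/ and viewed, about 8 in all and at most 12, crops included, and the job is handed in when it is done.

Besides the shell and the picture viewer there is one more tool, called after "Request:" as name([rows], argument=value, ...), one row to a line, values as JSON. move_arm: Moves the arm, as the interface text tells. Its arguments: {"type":"object","properties":{"motion":{"type":"array","items":{"type":"array","items":{"type":"array","items":{"type":"number"}}}},"newtons":{"type":"number"}},"required":["motion"]}

```bash
mkdir -p pics; cat > h.py <<'E'
import numpy as np, cv2
from scipy.spatial.transform import Rotation as R
from workcell import r, capture, hand_in
def cam(name):
    s=r.sense(); c=capture(name); K=np.array(c["camera_matrix"])
    if name=="wrist":
        T=np.array(c["tool_from_camera"]); W=np.eye(4); W[:3,:3]=R.from_quat(s["tool_rot"]).as_matrix(); W[:3,3]=s["ee_pos"]
        M=W@T; return c["frame"],K,M[:3,3],M[:3,:3]
    rot=np.array(c["rotation"])
    if rot.shape!=(3,3): rot=R.from_quat(rot.ravel()).as_matrix()
    return c["frame"],K,np.array(c["xyz"]),rot
def ray(K,p,Rm,uv,z):
    d=Rm@np.linalg.solve(K,[uv[0],uv[1],1.]); return p+d*(z-p[2])/d[2]
def proj(K,p,Rm,X):
    v=K@(Rm.T@(np.array(X)-p)); return v[:2]/v[2]
def save(f,n): cv2.imwrite("pics/"+n,cv2.cvtColor(f,cv2.COLOR_RGB2BGR))
E
python3 - <<'E'
from h import *
s=r.sense(); print({k:np.round(v,3) for k,v in s.items()}, r.tcp_to_grasp)
ims=[]
for n in ("top","side"):
    f,K,p,Rm=cam(n); print(n,K.round(1).tolist(),p.round(),Rm.round(2).tolist()); save(f,n+"0.png")
E
```

```text
{'t': np.float64(0.0), 'q': array([-1.309,  0.246,  1.559, -0.   ,  1.339, -0.174]), 'dq': array([ 0.002, -0.001, -0.001,  0.001,  0.   , -0.   ]), 'joint_efforts': array([ 1.0000e-03, -4.1583e+01, -3.1460e+01,  6.9000e-02,  3.3000e-02,
       -0.0000e+00]), 'ee_pos': array([ 274.217, -588.61 ,  176.481]), 'tool_rot': array([ 0.381,  0.597, -0.38 ,  0.596]), 'ft_force': array([-0.341,  0.125, -0.474]), 'ft_torque': array([ 0.029, -0.005,  0.018]), 'grip_width': np.float64(93.903)} 18.8
top [[381.6, 0.0, 278.9], [0.0, 381.6, 210.2], [0.0, 0.0, 1.0]] [ 348. -206.  956.] [[0.03, -0.99, 0.11], [-1.0, -0.03, 0.02], [-0.01, -0.11, -0.99]]
side [[397.2, 0.0, 276.6], [0.0, 397.2, 205.8], [0.0, 0.0, 1.0]] [232. 420. 664.] [[-0.96, -0.17, 0.22], [-0.28, 0.62, -0.73], [-0.01, -0.76, -0.65]]
```

View pics/top0.png

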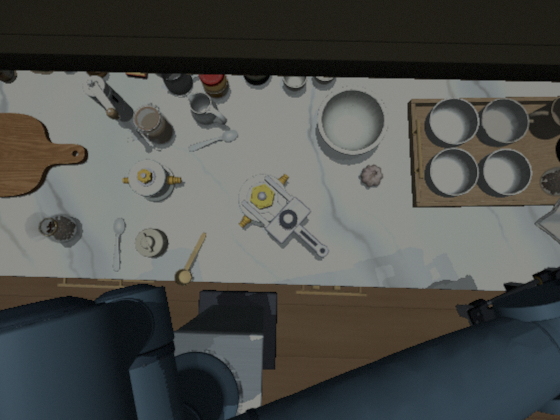

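View pics/side0.png

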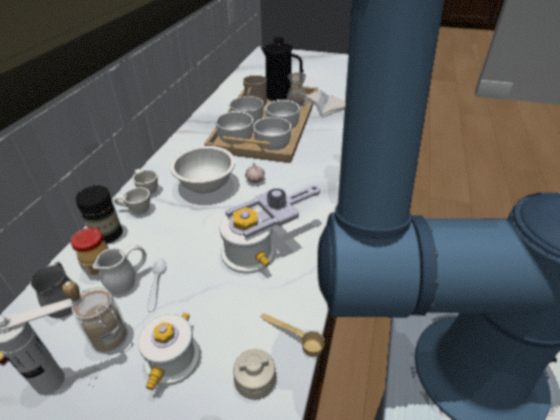

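The top view shows the larger filter with its nut at (262,196), wheel at (289,219) and handle eye at (322,250). The side view agrees: wrench on the larger filter, handle towards the right rear.

```bash
python3 - <<'E'
from h import *
f,K,p,Rm=cam("top")
hsv=cv2.cvtColor(f,cv2.COLOR_RGB2HSV)
m=cv2.inRange(hsv,(15,120,90),(35,255,255))[185:208,248:276]
ys,xs=np.nonzero(m); print("yellow",xs.min()+248,xs.max()+248,ys.min()+185,ys.max()+185)
u=((xs.min()+xs.max())/2+248,(ys.min()+ys.max())/2+185)
n=ray(K,p,Rm,u,112)
g=f.max(2)[205:235,274:304]; m=(g<75).astype('uint8')
k,l,st,ce=cv2.connectedComponentsWithStats(m); print(st,ce)
w=ray(K,p,Rm,(289,218),138); e=ray(K,p,Rm,(322,250),108)
print(n,w,e, np.hypot(*(w-n)[:2]),np.hypot(*(e-n)[:2]),np.degrees(np.arctan2(*(w-n)[[1,0]])),np.degrees(np.arctan2(*(e-n)[[1,0]])))
s=r.sense(); print(R.from_quat(s["tool_rot"]).as_matrix().round(3))
c=cv2.resize(f[160:270,220:350],None,fx=6,fy=5.4,interpolation=cv2.INTER_CUBIC); c=cv2.resize(f[165:265,225:345],None,fx=6,fy=6,interpolation=cv2.INTER_CUBIC); save(c,"crop.png")
E
```

```text
yellow 251 273 185 207
[[  0   0  30  30 711]
 [  6   5  17  19 179]
 [ 19  27   1   1   1]
 [ 27  26   3   4   8]
 [ 21  28   1   1   1]] [[14.50070323 14.36990155]
 [13.82681564 14.30167598]
 [19.         27.        ]
 [28.125      27.25      ]
 [21.         28.        ]]
[ 474.54145621 -152.76485498  112.        ] [ 424.34288247 -214.14591602  138.        ] [ 358.20727547 -289.03053552  108.        ] 79.29395602026705 179.17024670743845 -129.27693891585952 -130.48839975717564
[[-0.     0.907  0.422]
 [ 0.001  0.422 -0.907]
 [-1.     0.    -0.001]]
```

View pics/crop.png

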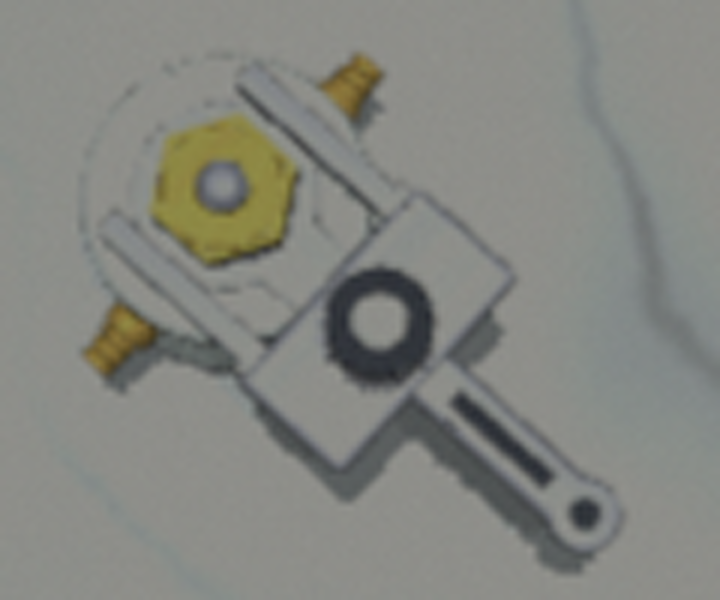

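The crop confirms the nut at (262.5,196.6), wheel at (288.3,219.2) and eye at (322.5,250.5), with the handle at about -130°. Moving above the wheel, with the jaws across the handle.

Request:
move_arm([
  [[0.015,0.038,0.03,0,0,5,0.65],[0.03,0.075,0.06,0,0,10,0.65],[0.045,0.112,0.075,0,0,15,0.65],[0.06,0.15,0.075,0,0,20,0.65],[0.075,0.187,0.075,0,0,25,0.65],[0.09,0.225,0.075,0,0,25,0.65],[0.105,0.262,0.075,0,0,25,0.65],[0.12,0.3,0.075,0,0,25,0.65],[0.135,0.337,0.075,0,0,25,0.65],[0.149,0.375,0.075,0,0,25,0.65],[0.149,0.375,0.075,0,0,25,0.65],[0.149,0.375,0.075,0,0,25,0.65]],
])

```text
t: 1.15
ee_pos: [423.9, -212.3, 252.5]
tool_rot: [0.241, 0.665, -0.241, 0.665]
ft_force: [0.4, -0.5, 0.2]
grip_width: 61.0
```

```bash
python3 - <<'E'
from h import *
s=r.sense();print(s["t"],s["ee_pos"].round(1) if hasattr(s["ee_pos"],"round") else s["ee_pos"],np.round(s["q"],2),s["grip_width"])
f,K,p,Rm=cam("wrist"); save(f,"w1.png"); print(p.round(),K.round(),Rm.round(2).tolist(),proj(K,p,Rm,[424,-214,138]),proj(K,p,Rm,[474,-153,112]))
np.savez("w1.npz",f=f,K=K,p=p,R=Rm)
E
```

```text
1.15 [ 423.9 -212.3  252.5] [-0.7  -0.24  1.91 -0.    1.47 -0.01] 60.98793734095205
[ 470. -157.  458.] [[304.   0. 272.]
 [  0. 304. 211.]
 [  0.   0.   1.]] [[0.77, -0.62, -0.16], [-0.64, -0.75, -0.19], [-0.0, 0.24, -0.97]] [273.46494932 204.90914168] [272.98127506 129.73632576]
```

View pics/w1.png

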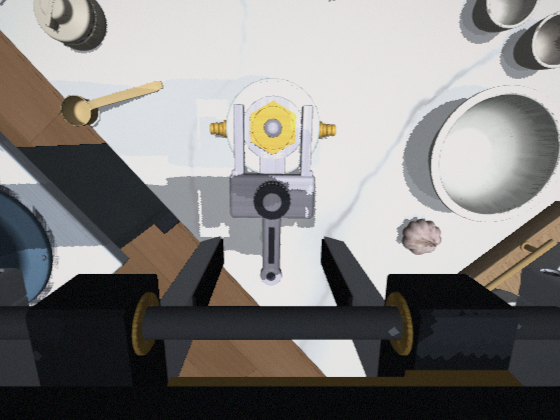

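The wrist view shows the nut at (273,128), wheel at (271,200) and eye hole at (271,275), with the wrench nearly square to the image. Refining the positions from this view.

```bash
python3 - <<'E'
from h import *
d=np.load("w1.npz");f,K,p,Rm=d["f"],d["K"],d["p"],d["R"]
hsv=cv2.cvtColor(f,cv2.COLOR_RGB2HSV)
m=cv2.inRange(hsv,(15,120,90),(35,255,255)); m[:, :246]=0; m[:,302:]=0; m[:95]=0;m[165:]=0
c=max(cv2.findContours(m,0,2)[0],key=cv2.contourArea); (u,v),rad=cv2.minEnclosingCircle(c); print("nut",u,v,rad)
n=ray(K,p,Rm,(u,v),112)
g=(f.max(2)<70).astype('uint8'); g[:175]=0; g[225:]=0; g[:,:245]=0; g[:,298:]=0
g=cv2.morphologyEx(g,cv2.MORPH_OPEN,np.ones((3,3)))
c=max(cv2.findContours(g,0,2)[0],key=cv2.contourArea); (a,b),rad=cv2.minEnclosingCircle(c); print("wheel",a,b,rad,cv2.boundingRect(c))
w=ray(K,p,Rm,(a,b),132); e=ray(K,p,Rm,(271,275),108)
print(n,w,e,np.hypot(*(w-n)[:2]),[np.degrees(np.arctan2(*(x-n)[[1,0]])) for x in(w,e)])
# jaw gap at row v: inner edges
for row in (125,135,145): print(row,f[row,226:322:1].max(1).tolist())
save(cv2.resize(f[85:290,200:345],None,fx=4,fy=2.9),"x.png") if 0 else None
E
```

```text
nut 272.0 127.0 26.019323348999023
wheel 271.2427978515625 200.61708068847656 18.311607360839844 (254, 184, 36, 35)
[ 475.02318154 -150.07805388  112.        ] [ 424.35191878 -209.79892698  132.        ] [ 359.87392565 -286.78275681  108.        ] 78.3208755907043 [np.float64(-130.3135461377971), np.float64(-130.10814233970024)]
125 [198, 227, 230, 232, 232, 232, 233, 199, 197, 222, 221, 223, 221, 223, 226, 225, 199, 120, 179, 230, 228, 228, 229, 220, 226, 231, 227, 227, 231, 232, 232, 232, 231, 232, 231, 232, 232, 229, 194, 163, 162, 176, 200, 214, 219, 223, 226, 226, 225, 220, 218, 203, 176, 163, 159, 198, 229, 230, 230, 231, 230, 232, 233, 230, 231, 232, 232, 231, 231, 232, 229, 230, 232, 232, 230, 172, 142, 212, 230, 229, 229, 227, 229, 228, 229, 210, 216, 231, 233, 231, 232, 229, 227, 184, 185, 208]
135 [154, 199, 227, 230, 232, 233, 232, 209, 196, 220, 223, 222, 222, 222, 222, 225, 212, 142, 179, 229, 227, 229, 230, 214, 226, 232, 231, 225, 224, 232, 231, 231, 231, 232, 233, 232, 232, 230, 231, 231, 232, 200, 143, 143, 144, 142, 144, 144, 143, 142, 143, 133, 168, 218, 231, 231, 230, 232, 232, 231, 231, 233, 232, 231, 232, 222, 223, 229, 231, 221, 226, 228, 228, 225, 182, 92, 147, 215, 229, 225, 223, 220, 218, 218, 212, 193, 210, 232, 232, 232, 229, 226, 192, 166, 173, 163]
145 [229, 229, 228, 213, 209, 227, 228, 215, 198, 216, 220, 224, 222, 221, 222, 225, 212, 145, 183, 232, 234, 226, 225, 225, 223, 226, 227, 227, 190, 141, 163, 207, 229, 230, 205, 208, 231, 232, 231, 231, 231, 232, 231, 232, 231, 231, 231, 232, 232, 231, 232, 231, 232, 232, 232, 231, 230, 231, 227, 226, 230, 232, 228, 222, 228, 229, 227, 227, 226, 227, 227, 216, 196, 181, 141, 105, 181, 226, 226, 226, 221, 220, 219, 225, 218, 220, 232, 229, 226, 208, 215, 228, 228, 228, 232, 233]
```

Request:
move_arm([
  [[0.0006,0.0018,-0.03,0,0,0,0.65],[0.0006,0.0018,-0.06,0,0,0,0.65],[0.0006,0.0018,-0.09,0,0,0,0.65],[0.0006,0.0018,-0.115,0,0,0,0.65],[0.0006,0.0018,-0.13,0,0,0,0.65],[0.0006,0.0018,-0.137,0,0,0,0.65],[0.0006,0.0018,-0.137,0,0,0,0.65],[0.0006,0.0018,-0.137,0,0,0,0.4],[0.0006,0.0018,-0.137,0,0,0,0.3],[0.0006,0.0018,-0.137,0,0,0,0.3],[0.0006,0.0018,-0.137,0,0,0,0.3],[0.0006,0.0018,-0.137,0,0,0,0.3]],
], newtons=25)

```text
t: 2.2
ee_pos: [424.4, -212.8, 116.4]
tool_rot: [0.242, 0.664, -0.242, 0.665]
ft_force: [0.3, 0.1, 0.1]
grip_width: 31.2
```

```bash
cat > st.py <<'E'
from h import *
s=r.sense();m=R.from_quat(s["tool_rot"]).as_matrix()
print(round(float(s["t"]),2),np.round(s["ee_pos"],1),"yaw",np.degrees(np.arctan2(m[1,2],m[0,2])).round(1),"F",np.round(s["ft_force"],1),"T",np.round(s["ft_torque"],2),"g",round(float(s["grip_width"]),1),np.round(s["q"],2))
E
python3 st.py
```

```text
2.2 [ 424.4 -212.8  116.4] yaw -40.0 F [0.3 0.1 0.1] T [-0.06 -0.05  0.01] g 31.2 [-0.7  -0.11  2.05 -0.    1.2  -0.01]
```

```bash
python3 st.py; python3 - <<'E'
from h import *
f,*_=cam("wrist"); g,*_=cam("side")
a=cv2.resize(f[100:340,130:430],(600,480)); b=cv2.resize(g[150:280,200:340],(0,0),fx=3,fy=3)
o=np.zeros((480,800,3),np.uint8)
o=np.hstack([cv2.resize(a,(450,360)),cv2.resize(b,(350,360))]); save(o,"w2.png")
E
```

```text
2.2 [ 424.4 -212.8  116.4] yaw -40.0 F [0.3 0.1 0.1] T [-0.06 -0.05  0.01] g 31.2 [-0.7  -0.11  2.05 -0.    1.2  -0.01]
```

View pics/w2.png

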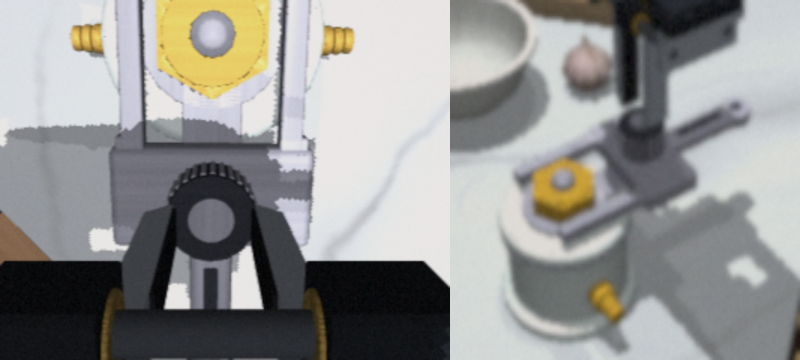

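The left half shows the wheel (full-image about (270,248)) between the fingers; the side view shows the fingers around it. The 31 mm opening is too small for a 40 mm wheel, so I'm checking the centring.

```bash
python3 - <<'E'
from h import *
f,K,p,Rm=cam("wrist"); s=r.sense()
w=ray(K,p,Rm,(270,248),138); n=ray(K,p,Rm,(130+212*2/3,100+35*2/3),123)
print(w,n,s["ee_pos"],np.hypot(*(w-n)[:2])); print(proj(K,p,Rm,s["ee_pos"]))
for z in (116,125,135): print(z,proj(K,p,Rm,[s["ee_pos"][0],s["ee_pos"][1],z]))
save(cv2.resize(f[190:330,190:350],None,fx=4,fy=4,interpolation=cv2.INTER_CUBIC),"w3.png")
E
```

```text
[ 423.88096429 -210.30018984  138.        ] [ 474.34091978 -151.41214688  123.        ] [ 424.14687015 -212.49261809  115.83611149] 77.55004004978878
[272.43605427 238.8170176 ]
116 [272.43652535 238.89295324]
125 [272.46349825 243.24085325]
135 [272.49624792 248.51994088]
```

View pics/w3.png

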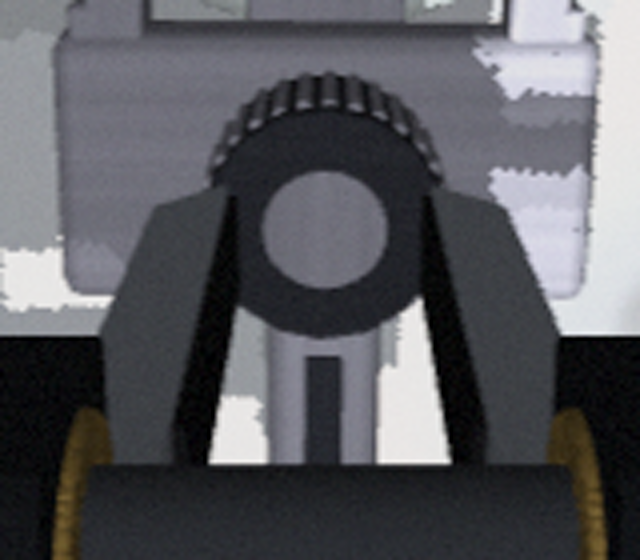

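Wheel is centred between the fingers (centre about (323,228) in the crop) and they appear to touch it. Trying a small roll.

Request:
move_arm([
  [[0,0,0,0,0,0,0.2],[0,0,0,0,0,0,0.2],[0,0,0,0,0,0,0.2],[0,0,0,0,0,-4,0.2],[0,0,0,0,0,-8,0.2],[0,0,0,0,0,-12,0.2],[0,0,0,0,0,-16,0.2],[0,0,0,0,0,-20,0.2]],
], newtons=35)

```text
t: 3.02
ee_pos: [424.0, -212.4, 115.5]
tool_rot: [0.355, 0.612, -0.355, 0.612]
ft_force: [-1.2, -0.5, 0.1]
grip_width: 18.9
```

```bash
python3 st.py; python3 - <<'E'
from h import *
f,K,p,Rm=cam("top"); 
f2,*_=cam("wrist")
o=np.hstack([cv2.resize(f[165:265,225:325],(400,400),interpolation=2),cv2.resize(f2[80:320,150:390],(400,400))]); save(o,"w4.png")
E
```

```text
3.02 [ 424.  -212.4  115.5] yaw -60.2 F [-1.2 -0.5  0.1] T [-0.05  0.01  0.03] g 18.9 [-0.7  -0.11  2.05  0.    1.2   0.35]
```

View pics/w4.png

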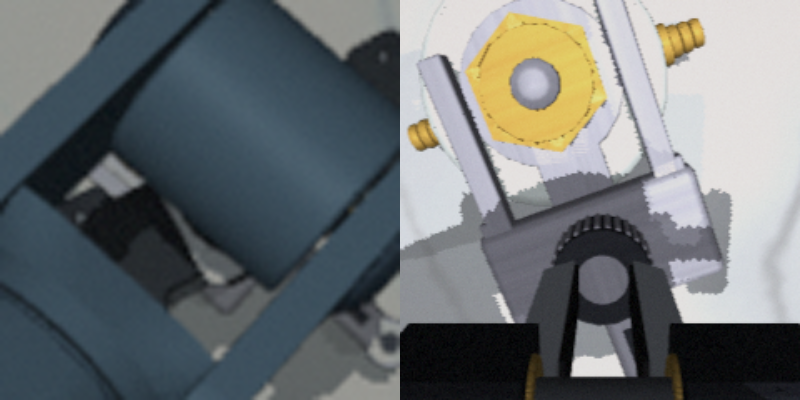

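The fingers closed to 19 mm without resistance, so they are passing above the wheel: the tips sit higher than the TCP while open. Reopen, turn back, go 12 mm lower, and close.

Request:
move_arm([
  [[0,0,0.005,0,0,5,0.65],[0,0,0.005,0,0,10,0.65],[0,0,0.005,0,0,15,0.65],[0.0003,0.001,0.005,0,0,20,0.65],[0.0003,0.001,0.0,0,0,20,0.65],[0.0003,0.001,-0.006,0,0,20,0.65],[0.0003,0.001,-0.012,0,0,20,0.65],[0.0003,0.001,-0.012,0,0,20,0.3],[0.0003,0.001,-0.012,0,0,20,0.3],[0.0003,0.001,-0.012,0,0,20,0.3],[0.0003,0.001,-0.012,0,0,20,0.3],[0.0003,0.001,-0.012,0,0,20,0.3]],
], newtons=25)

```text
t: 4.12
ee_pos: [424.3, -211.5, 103.7]
tool_rot: [0.242, 0.664, -0.242, 0.664]
ft_force: [-0.6, 0.0, -0.0]
grip_width: 39.1
```

```bash
python3 st.py
```

```text
4.12 [ 424.3 -211.5  103.7] yaw -40.0 F [-0.6  0.  -0. ] T [-0.05 -0.    0.07] g 39.1 [-0.7  -0.09  2.06 -0.    1.18 -0.  ]
```

Now it stops at 39 mm: the wheel is held. Rolling 30°.

Request:
move_arm([
  [[0,0,0,0,0,0,0.2],[0,0,0,0,0,0,0.2],[0,0,0,0,0,-4,0.2],[0,0,0,0,0,-8,0.2],[0,0,0,0,0,-12,0.2],[0,0,0,0,0,-16,0.2],[0,0,0,0,0,-20,0.2],[0,0,0,0,0,-24,0.2],[0,0,0,0,0,-27,0.2],[0,0,0,0,0,-30,0.2]],
], newtons=35)

```text
t: 4.95
ee_pos: [424.3, -211.6, 103.7]
tool_rot: [0.406, 0.579, -0.406, 0.579]
ft_force: [-0.1, -0.8, -0.8]
grip_width: 38.9
```

```bash
python3 st.py
```

```text
4.95 [ 424.3 -211.6  103.7] yaw -70.1 F [-0.1 -0.8 -0.8] T [-0.07  0.02  0.23] g 38.9 [-0.7  -0.09  2.06 -0.    1.18  0.52]
```

Torque of 0.23 N m: it rolls. Going on to 50°, then 4° at a time until it stiffens.

Request:
move_arm([
  [[0,0,0,0,0,-4,0.2],[0,0,0,0,0,-8,0.2],[0,0,0,0,0,-12,0.2],[0,0,0,0,0,-16,0.2],[0,0,0,0,0,-20,0.2],[0,0,0,0,0,-20,0.2]],
])

```text
t: 5.45
ee_pos: [424.2, -211.7, 103.7]
tool_rot: [-0.5, -0.499, 0.501, -0.5]
ft_force: [-2.3, -1.1, 0.4]
grip_width: 38.9
```

```bash
python3 st.py
```

```text
5.45 [ 424.2 -211.7  103.7] yaw -90.1 F [-2.3 -1.1  0.4] T [-0.16  0.17 -0.09] g 38.9 [-0.7  -0.09  2.06 -0.    1.18  0.87]
```

Request:
move_arm([
  [[0,0,0,0,0,-2,0.2],[0,0,0,0,0,-4,0.2],[0,0,0,0,0,-6,0.2],[0,0,0,0,0,-6,0.2]],
])

```text
t: 5.78
ee_pos: [424.2, -211.7, 103.7]
tool_rot: [-0.525, -0.473, 0.525, -0.473]
ft_force: [-1.1, -0.7, 0.6]
grip_width: 38.8
```

```bash
python3 st.py; python3 - <<'E'
from h import *
f,*_=cam("wrist"); save(cv2.resize(f[60:300,130:430],(750,600)),"w5.png")
E
```

```text
5.78 [ 424.2 -211.7  103.7] yaw -96.0 F [-1.1 -0.7  0.6] T [-0.18  0.23  0.04] g 38.8 [-0.7  -0.09  2.06 -0.    1.18  0.97]
```

View pics/w5.png

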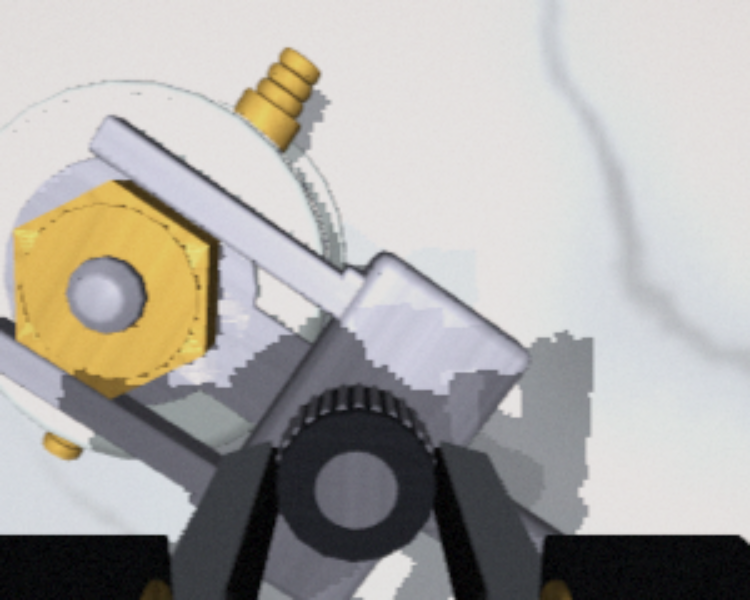

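Jaws are now nearly at the nut's flats (nut centre (105,292) in the crop, upper bar a few mm off the flat). I'm creeping and watching torque.

Request:
move_arm([
  [[0,0,0,0,0,-2,0.2],[0,0,0,0,0,-4,0.2]],
])

```text
t: 6.0
ee_pos: [424.2, -211.8, 103.7]
tool_rot: [-0.541, -0.454, 0.542, -0.455]
ft_force: [-0.6, -1.0, 0.9]
grip_width: 38.9
```

```bash
python3 st.py
```

```text
6.0 [ 424.2 -211.8  103.7] yaw -100.0 F [-0.6 -1.   0.9] T [-0.2   0.27  0.2 ] g 38.9 [-0.7  -0.09  2.06 -0.    1.18  1.04]
```

Request:
move_arm([
  [[0,0,0,0,0,-2,0.2],[0,0,0,0,0,-4,0.2]],
])

```text
t: 6.17
ee_pos: [424.2, -211.8, 103.7]
tool_rot: [-0.557, -0.435, 0.557, -0.436]
ft_force: [-1.4, -2.7, 0.0]
grip_width: 39.0
```

```bash
python3 st.py
```

```text
6.17 [ 424.2 -211.8  103.7] yaw -104.0 F [-1.4 -2.7  0. ] T [-0.21  0.25  0.23] g 39.0 [-0.7  -0.09  2.06 -0.    1.18  1.11]
```

Request:
move_arm([
  [[0,0,0,0,0,-1.5,0.2],[0,0,0,0,0,-3,0.2]],
])

```text
t: 6.33
ee_pos: [424.2, -211.8, 103.7]
tool_rot: [-0.568, -0.421, 0.569, -0.421]
ft_force: [-1.1, -1.7, -0.4]
grip_width: 38.7
```

```bash
python3 st.py
```

```text
6.33 [ 424.2 -211.8  103.7] yaw -107.0 F [-1.1 -1.7 -0.4] T [-0.21  0.28  0.2 ] g 38.7 [-0.7  -0.09  2.06 -0.    1.18  1.16]
```

Request:
move_arm([
  [[0,0,0,0,0,-1.5,0.2],[0,0,0,0,0,-3,0.2]],
])

```text
t: 6.5
ee_pos: [424.2, -211.8, 103.7]
tool_rot: [-0.579, -0.406, 0.579, -0.406]
ft_force: [-1.9, -2.0, -1.0]
grip_width: 38.5
```

```bash
python3 st.py
```

```text
6.5 [ 424.2 -211.8  103.7] yaw -110.0 F [-1.9 -2.  -1. ] T [-0.25  0.3   0.2 ] g 38.5 [-0.7  -0.09  2.06 -0.    1.18  1.22]
```

Request:
move_arm([
  [[0,0,0,0,0,-1,0.2],[0,0,0,0,0,-2,0.2]],
])

```text
t: 6.67
ee_pos: [424.2, -211.8, 103.7]
tool_rot: [-0.586, -0.395, 0.587, -0.396]
ft_force: [-1.9, -0.9, 1.2]
grip_width: 38.6
```

```bash
python3 st.py;  python3 - <<'E'
from h import *
f,*_=cam("wrist"); save(cv2.resize(f[60:240,120:345],(800,640)[:1]+(600,) if 0 else (750,600)),"w6.png")
E
```

```text
6.67 [ 424.2 -211.8  103.7] yaw -112.0 F [-1.9 -0.9  1.2] T [-0.34  0.43  0.18] g 38.6 [-0.7  -0.09  2.06 -0.    1.18  1.25]
```

View pics/w6.png

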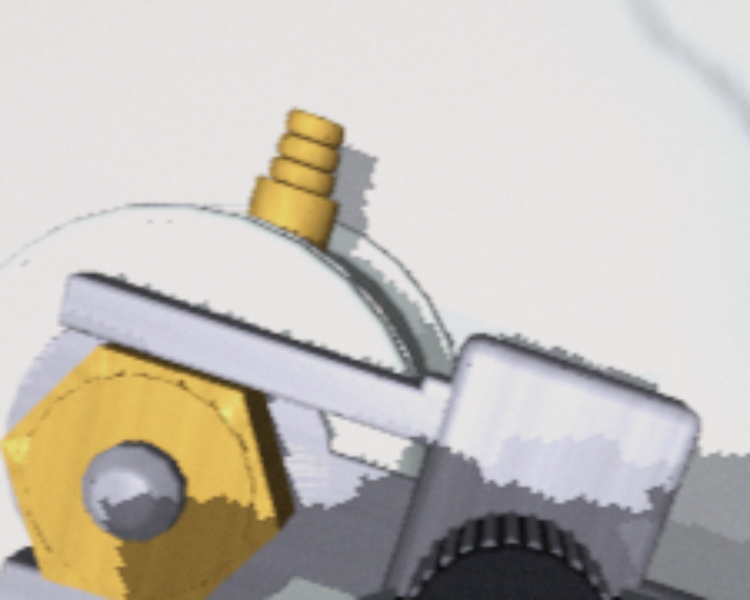

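The bar now lies along the nut's flat with almost no visible gap. A few more degrees until it stiffens.

Request:
move_arm([
  [[0,0,0,0,0,-1,0.2],[0,0,0,0,0,-2,0.2]],
])

```text
t: 6.88
ee_pos: [424.2, -211.8, 103.7]
tool_rot: [-0.593, -0.385, 0.594, -0.385]
ft_force: [-2.1, -3.0, 0.0]
grip_width: 38.3
```

```bash
python3 st.py
```

```text
6.88 [ 424.2 -211.8  103.7] yaw -114.1 F [-2.1 -3.   0. ] T [-0.55  0.55  0.18] g 38.3 [-0.7  -0.09  2.06 -0.    1.18  1.29]
```

Request:
move_arm([
  [[0,0,0,0,0,-1,0.2],[0,0,0,0,0,-2,0.2]],
])

```text
t: 7.05
ee_pos: [424.2, -211.8, 103.7]
tool_rot: [-0.6, -0.374, 0.6, -0.374]
ft_force: [-3.0, -3.7, 0.0]
grip_width: 38.5
```

```bash
python3 st.py
```

```text
7.05 [ 424.2 -211.8  103.7] yaw -116.1 F [-3.  -3.7  0. ] T [-0.62  0.61  0.28] g 38.5 [-0.7  -0.09  2.06 -0.    1.18  1.32]
```

Request:
move_arm([
  [[0,0,0,0,0,-1.5,0.2],[0,0,0,0,0,-3,0.2]],
])

```text
t: 7.22
ee_pos: [424.1, -211.8, 103.7]
tool_rot: [-0.609, -0.358, 0.61, -0.359]
ft_force: [-4.0, -3.6, 1.0]
grip_width: 38.5
```

```bash
python3 st.py
```

```text
7.22 [ 424.1 -211.8  103.7] yaw -119.1 F [-4.  -3.6  1. ] T [-0.65  0.59  0.45] g 38.5 [-0.7  -0.09  2.06 -0.    1.18  1.38]
```

Torque has climbed to 0.45 N m, so the jaws are on the nut. Release, rise and go above the handle.

Request:
move_arm([
  [[0,0,0,0,0,0,0.65],[0,0,0,0,0,0,0.65],[0,0,0,0,0,0,0.65],[0,0,0.03,0,0,0,0.65],[0,0,0.06,0,0,5,0.65],[0,0,0.08,0,0,12,0.65],[-0.01,-0.01,0.08,0,0,19,0.65],[-0.02,-0.02,0.08,0,0,26,0.65],[-0.03,-0.03,0.08,0,0,33,0.65],[-0.043,-0.0495,0.08,0,0,40,0.65],[-0.043,-0.0495,0.08,0,0,47,0.65],[-0.043,-0.0495,0.08,0,0,54,0.65]],
])

```text
t: 8.22
ee_pos: [381.1, -261.2, 183.5]
tool_rot: [0.379, 0.597, -0.378, 0.597]
ft_force: [0.3, 0.3, -0.4]
grip_width: 61.2
```

Request:
move_arm([
  [[0,0,0,0,0,7,0.55],[0,0,0,0,0,14,0.55],[0,0,0,0,0,20,0.55],[0,0,0,0,0,25,0.55],[0,0,0,0,0,25,0.55]],
])

```text
t: 8.63
ee_pos: [381.5, -260.4, 183.4]
tool_rot: [0.242, 0.665, -0.241, 0.665]
ft_force: [0.6, -0.4, 0.1]
grip_width: 51.4
```

```bash
python3 st.py;  python3 - <<'E'
from h import *
f,K,p,Rm=cam("wrist"); save(cv2.resize(f[0:300,90:450],(720,600)),"w7.png"); np.savez("w7.npz",f=f,K=K,p=p,R=Rm)
print(proj(K,p,Rm,[475,-150.5,112]),proj(K,p,Rm,[424.5,-211,138]),proj(K,p,Rm,[381.5,-261.3,108]))
E
```

```text
8.63 [ 381.5 -260.4  183.4] yaw -39.9 F [ 0.6 -0.4  0.1] T [-0.04 -0.06 -0.01] g 51.4 [-0.85 -0.22  2.02  0.    1.35 -0.15]
[274.10958619  44.90763802] [274.17867113 143.33601312] [273.06317386 213.52165207]
```

View pics/w7.png

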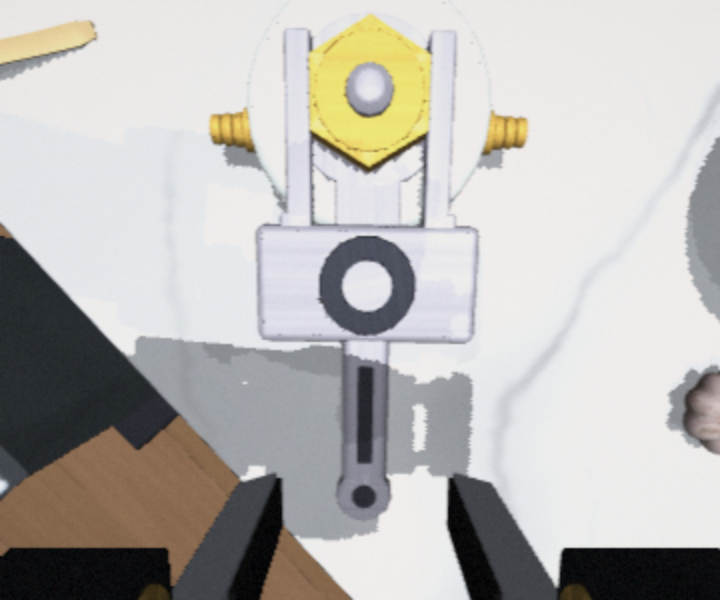

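The bars now hug both sides of the nut (crop x 310 and 432), and the handle (x about 365) is centred between the fingers. Descending to grip it.

Request:
move_arm([
  [[0,0,-0.03,0,0,0,0.55],[0,0,-0.06,0,0,0,0.55],[0,0,-0.085,0,0,0,0.55],[0,0,-0.1,0,0,0,0.55],[0,0,-0.11,0,0,0,0.55],[0,0,-0.11,0,0,0,0.1],[0,0,-0.11,0,0,0,0.1],[0,0,-0.11,0,0,0,0.1],[0,0,-0.11,0,0,0,0.1],[0,0,-0.11,0,0,0,0.1],[0,0,-0.11,0,0,0,0.1],[0,0,-0.11,0,0,0,0.1]],
], newtons=30)

```text
t: 9.68
ee_pos: [381.7, -261.5, 74.7]
tool_rot: [0.242, 0.664, -0.242, 0.665]
ft_force: [-1.5, 1.4, 6.2]
grip_width: 21.4
```

```bash
python3 st.py; python3 - <<'E'
import numpy as np
from h import *
n=np.array([475,-150.5]);p=r.sense()["ee_pos"][:2];d=p-n
for a in range(4,49,4):
    t=np.radians(a);q=n+np.array([[np.cos(t),-np.sin(t)],[np.sin(t),np.cos(t)]])@d-p; print(a,(q/1000).round(4))
E
```

```text
9.68 [ 381.7 -261.5   74.7] yaw -40.0 F [-1.5  1.4  6.2] T [ 0.28  0.31 -0.05] g 21.4 [-0.85 -0.08  2.11 -0.    1.11 -0.15]
4 [ 0.008  -0.0062]
8 [ 0.0164 -0.0119]
12 [ 0.0251 -0.017 ]
16 [ 0.0342 -0.0214]
20 [ 0.0436 -0.0252]
24 [ 0.0532 -0.0284]
28 [ 0.063  -0.0308]
32 [ 0.073  -0.0326]
36 [ 0.083  -0.0336]
40 [ 0.0932 -0.034 ]
44 [ 0.1033 -0.0337]
48 [ 0.1133 -0.0326]
```

Handle gripped (21.4 mm). Swinging 40° anticlockwise along the arc.

Request:
move_arm([
  [[0.008,-0.0062,0,0,0,4,0.1],[0.0164,-0.0119,0,0,0,8,0.1],[0.0251,-0.017,0,0,0,12,0.1],[0.0342,-0.0214,0,0,0,16,0.1],[0.0436,-0.0252,0,0,0,20,0.1],[0.0532,-0.0284,0,0,0,24,0.1],[0.063,-0.0308,0,0,0,28,0.1],[0.073,-0.0326,0,0,0,32,0.1],[0.083,-0.0336,0,0,0,36,0.1],[0.0932,-0.034,0,0,0,40,0.1],[0.0932,-0.034,0,0,0,40,0.1]],
])

```text
t: 10.6
ee_pos: [476.0, -295.7, 74.7]
tool_rot: [-0.001, 0.707, 0.0, 0.708]
ft_force: [-0.0, 0.4, 5.2]
grip_width: 21.5
```

```bash
python3 st.py; python3 - <<'E'
from h import *
f,K,p,Rm=cam("wrist"); print(proj(K,p,Rm,[475,-150.5,112])); save(cv2.resize(f[0:240,120:420],(750,600)),"w8.png"); np.savez("w8.npz",f=f,K=K,p=p,R=Rm)
E
```

```text
10.6 [ 476.  -295.7   74.7] yaw 0.1 F [-0.   0.4  5.2] T [ 0.12 -0.05  0.17] g 21.5 [-0.76  0.15  1.86 -0.    1.12 -0.76]
[269.61882581 -22.7648895 ]
```

View pics/w8.png

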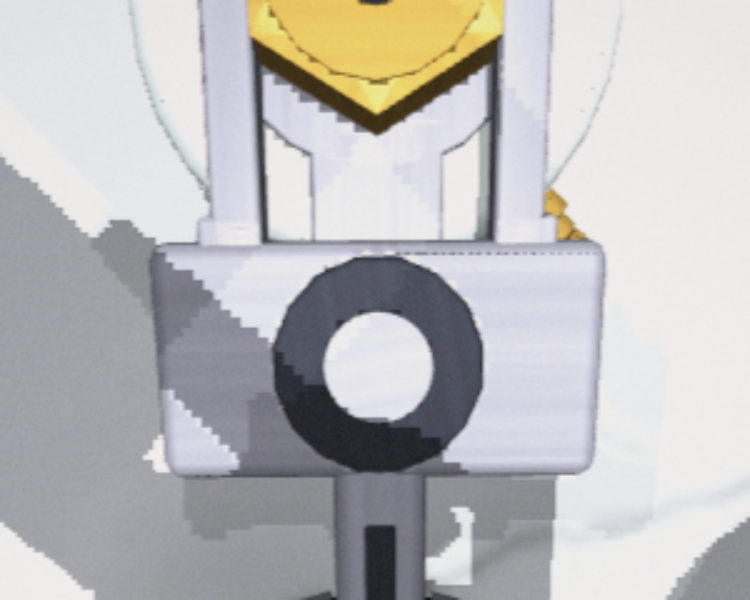

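The nut's corner (378,130) still points along the handle, so the nut turned with the wrench. Release and rise.

Request:
move_arm([
  [[0,0,0,0,0,0,0.5],[0,0,0,0,0,0,0.5],[0,0,0,0,0,0,0.5],[0,0,0,0,0,0,0.5],[0,0,0.03,0,0,0,0.5],[0,0,0.065,0,0,0,0.5],[0,0,0.1,0,0,0,0.5],[0,-0.02,0.13,0,0,0,0.5],[0,-0.04,0.16,0,0,0,0.5],[0,-0.04,0.18,0,0,0,0.5],[0,-0.04,0.18,0,0,0,0.5]],
])

```text
t: 11.57
ee_pos: [476.0, -337.6, 259.1]
tool_rot: [-0.002, 0.705, -0.003, 0.709]
ft_force: [-0.2, 0.0, 0.3]
grip_width: 47.3
```

```bash
python3 st.py; python3 - <<'E'
from h import *
f,K,p,Rm=cam("wrist"); save(cv2.resize(f[0:300,90:450],(720,600)),"w9.png")
hsv=cv2.cvtColor(f,cv2.COLOR_RGB2HSV); m=cv2.inRange(hsv,(15,120,90),(35,255,255))
c0=proj(K,p,Rm,[475,-150.5,112]); print(c0)
k,l,st,ce=cv2.connectedComponentsWithStats(m); i=max(range(1,k),key=lambda i:st[i,4]); 
c=max(cv2.findContours((l==i).astype('uint8'),0,2)[0],key=cv2.contourArea)
P=np.array([ray(K,p,Rm,q[0],112)[:2] for q in c]); d=P-[475,-150.5]
rr=np.hypot(*d.T); a=np.degrees(np.arctan2(d[:,1],d[:,0])); print("area",st[i],"corners (r>27.5):",sorted(a[rr>27].round(0).tolist()))
E
```

```text
11.57 [ 476.  -337.6  259.1] yaw -0.1 F [-0.2  0.   0.3] T [-0.03 -0.06 -0.01] g 47.3 [-0.81  0.03  1.65  0.    1.46 -0.81]
[269.33566949  18.72351183]
area [ 245    0   48   51 1632] corners (r>27.5): [-147.0, -146.0, -140.0, -95.0, -93.0, -91.0, -87.0, -82.0, -80.0, -44.0, -38.0, -37.0, -35.0, -34.0, 32.0, 151.0]
```

View pics/w9.png

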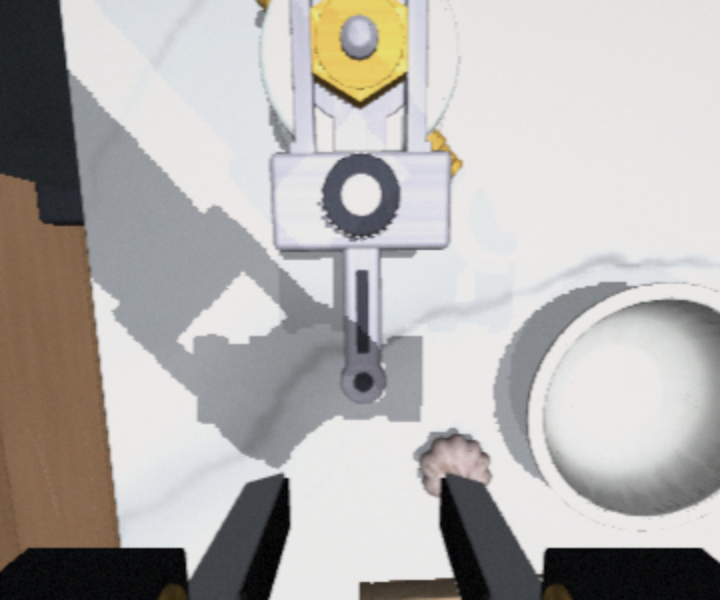

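The nut's corner at (361,104) points along the handle at about -90°, up from -130°. The jaws are snug and the gripper is clear.

```bash
python3 -c "
from h import *
print(hand_in())"
```

```text
the job is handed in; nothing more can be done
None
```

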